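# Park the cooking spoon on its rest and cover the pot

### The job

The wooden spoon was left standing in the saucepan. Draw it out and lay it down gently on the wire spoon rest, its bowl in the drip dish and its handle lying in the dip of the wire, and let go; then put the lid on the pot so that it sits fully down, level, all round. Set things down rather than dropping them, leave the pot and the rest standing where they are, and do not disturb the other things on the worktop.

Things in the scene. Friction and masses are not known exactly. Their poses are not given: they have to be found in the camera images.
- pot: open steel saucepan on a fixed cork disc 9 mm thick: 118 mm outside, 110 mm inside diameter, 100 mm high, floor 5 mm, 1.1 kg. Two wire loop handles stick out to 90 mm from the axis on its +y and -y sides, 81 mm up. Origin: centre of its underside; z up.
- spoon: wooden spoon 240 mm long, about 50 g; round handle 12 mm thick; bowl 64x42x16 mm, hollow side +z. x runs along the handle to the bowl; origin on the axis, 72.7 mm from the bowl's tip (handle end at x = -167 mm). At first it leans 46 degrees from vertical: bowl in the pot's bottom corner, handle standing out 90 mm over the rim, roughly towards the robot (within 55 degrees).
- spoon_bowl (a point): point at the middle of the spoon's bowl, 32 mm from its tip, on the spoon's axis; same axes as the spoon
- spoon_handle (a point): point on the axis of the spoon's handle, 150 mm from the bowl's tip (about where the wire dip carries it); same axes as the spoon
- spoon_rest: free steel spoon rest, 0.55 kg: drip dish 92 mm across, 11 mm high, floor 4 mm, centre at x +45 mm; at x -55 mm an upright M of 6 mm wire, 80 mm wide, with 102 mm high shoulders. Origin on the worktop, z up, -x roughly to the robot. Laid on it at y = 0, the spoon slopes 28 degrees, handle up to -x: bowl point near (50, 0, 20) mm, handle axis at the wire (-55, 0, 76) mm.
- rest_dish (a point): centre of the dish's floor, on its upper face
- rest_dip (a point): bottom of the M's dip, top of the wire, 69 mm up; the dip is about 13 mm wide at its bottom, 35 mm between the shoulders, 30 mm deep
- pot_lid: the pot's steel lid, 124 mm across, about 0.24 kg, lying knob up on the worktop. Origin: centre of its underside; z up. A spigot 103 mm across, 6 mm high goes into the pot and the lid's rim then lies on the pot's: seated origin 94 mm above the pot's. Dome top 15 mm above the origin; black knob 34 mm across, 24 to 48 mm above the origin, on an 18 mm stem.
- lid_knob (a point): middle of the lid's knob, 36 mm above the lid's origin, on its axis
- garlic: bystander: garlic bulb, 50 mm, 51 mm high, near the front edge; origin under its centre
- timer: bystander: round kitchen timer, 60 mm across, 50 mm high, near the front edge; origin under its centre
- spice_jar: bystander: spice jar, 45 mm across, 106 mm high, towards the back; origin under its centre
- tin: bystander: food tin, 57 mm across, 72 mm high, towards the back; origin under its centre
- salt_mill: bystander: clear mill, 60 mm across, 197 mm high, at the back; origin under its centre

How it is judged:
By the outcome, as a careful person would: the job done as asked, in the order asked, and still so for the second after the job is handed in, with the robot touching nothing.
It also fails if it takes over 59 s, if anything falls off the work surface, if the arm or the gripper's body presses on something with over 40 N, if the wrist force passes 120 N, or if a joint passes its speed limit or range.

### The arm

A 6-joint arm with a two-finger parallel gripper is mounted at the origin on a cart in front of the work surface, level with it; the furniture and walls round the work are solid. World frame = base frame: x ahead of the robot, y to its left, z up, the work surface at z = 0. Lengths are in m, angles in rad, forces in N, time in s.
With the tool pointing down it reaches from about 0.375 to 0.925 m from the base axis. Payload 5.7 kg.
Tool frame: the origin (TCP) lies between the finger pads; the fingertips stand 25 mm ahead of it and the grasp point (between the pads) lies 6 mm ahead of it; z points along the fingers, y is the line along which they close (so a half turn about z gives the same grasp; the last joint's range is limited). The gripper opens to 88 mm and grips with 3 to 60 N. Pads are 20 mm wide; open, the fingers measure 115 mm over their backs; the gripper's body (75 mm by 178 mm) begins 61 mm behind the grasp point.
Start: joints at [1.096, 0.359, 1.51, -0, 1.272, -0.115], TCP at [0.211, 0.562, 0.248] pointing down, gripper open.
Joint ranges: [-2.97, 2.97], [-1.01, 2.36], [0.21, 2.38], [-0.96, 4.11], [0.2, 2.71], [-2.98, 2.98]. Speed limits (rad/s): [2.39, 2.39, 3.14, 3.14, 3.14, 3.14].

### API

Orientations are given as a rotation vector (axis times angle).
In Python, from plant import telemetry, grab_frame, workorder gives the robot as it stands.
- The arm moves only by the tool carry_out, never from a script. Its argument "motion" is a list of rows, each an object of numbers: "claw": the opening, from -1 (shut) to 1 (fully open); "tx", "ty", "tz": the shift along the world's x, y, z in cm; "yaw": the turn about the world's z in rad. A call has 1 to 20 rows; each row shifts and turns the commanded pose from where the row before left it; what a row does not reach is not made up. A row lasts 1/10 s, in which the tool goes at most 50 mm and 8.59 degrees, less where a joint would pass 70% of its speed; a pose out of reach is approached as far as the arm can. A call with a gripper value outside its range is refused whole. The fingers move at their own pace and stop on an object; "newtons" is the grip in N (left out, the last holds). Time passes only in rows, so rows that do not move let the fingers close. It gives the time, the measured TCP pose, the force, the opening and the grip force at its end, in the units of the state.
- telemetry.get_state(): the state, without advancing time (a new reading comes with each control period).
- grab_frame(name): name is "side" or "top" or "wrist"; returns a dict with "img" (384x512x3 uint8, red, green, blue), "fx", "fy", "cx", "cy" (pixels), "k1" (the pictures are not rectified: a ray, as slopes to the right and down, at radius r is drawn at 1 + k1 r^2 times it, then the intrinsics apply), "T" (4x4, takes a point from camera to world coordinates). Camera axes: x right, y down, z forward; pixel columns grow to the right and rows downward; lengths in m; the calibration is good to about 2 mm. A picture is of the moment at which its call begins. There is no depth.
- workorder.finish_job(): hands the job in; it is judged then, once.
The state is a dict: "time_s": time; "qpos": joint angles; "qvel": joint speeds; "tau": joint torques, N m; "tool_pos": TCP position; "tool_rot": TCP orientation; "ft_force": force on the tool from outside, world axes, zero at the start; "ft_torque": the same for the moment, N m; "width": opening from 0.0 (shut) to 1.0 (fully open); "gripper_force": force on a finger pad.
Only numpy, scipy, OpenCV 4.12 (cv2) and the standard library are available. Lean on these libraries where they do the work, as an engineer would, in place of code of your own. Each camera call takes 0.05 s, during which the arm holds its last target. There are 200 camera calls.

## Working session

There is one attempt and no reset: what is moved stays moved. The work goes in short steps, Python scripts to look and compute and a tool call to move; the robot and the scene stay as the last step left them, time stands still between calls to the robot, and variables do not carry over. Pictures are saved under pics/ and viewed, at most 10 in all, crops included, and the job is handed in when it is done.

Besides the shell and the picture viewer there is one more tool, called after "Call:" as name([rows], argument=value, ...), one row to a line, values as JSON. carry_out: Moves the arm, as the interface text tells. Its arguments: {"type":"object","properties":{"motion":{"type":"array","items":{"type":"object","properties":{"claw":{"type":"number"},"tx":{"type":"number"},"ty":{"type":"number"},"tz":{"type":"number"},"yaw":{"type":"number"}}}},"newtons":{"type":"number"}},"required":["motion"]}

```bash
mkdir -p pics; ls; cat > h.py <<'E'
import numpy as np, cv2, pickle
from plant import telemetry, grab_frame, workorder
def snap(n,f):
    d=grab_frame(n); pickle.dump(d,open(f'pics/{f}.pkl','wb'))
    cv2.imwrite(f'pics/{f}.png',d['img'][:,:,::-1]); return d
def load(f): return pickle.load(open(f'pics/{f}.pkl','rb'))
def ray(d,u,v):
    x=(u-d['cx'])/d['fx']; y=(v-d['cy'])/d['fy']; a,b=x,y
    for _ in range(30):
        s=1+d['k1']*(a*a+b*b); a,b=x/s,y/s
    T=np.array(d['T']); return T[:3,3],T[:3,:3]@np.array([a,b,1])
def atz(d,u,v,z):
    o,r=ray(d,u,v); return o+r*(z-o[2])/r[2]
def proj(d,p):
    T=np.array(d['T']); c=T[:3,:3].T@(np.array(p,float)-T[:3,3]); a,b=c[:2]/c[2]; s=1+d['k1']*(a*a+b*b)
    return np.array([d['fx']*a*s+d['cx'],d['fy']*b*s+d['cy']])
def tri(L):
    A=np.zeros((3,3));B=np.zeros(3)
    for d,u,v in L:
        o,r=ray(d,u,v); r=r/np.linalg.norm(r); P=np.eye(3)-np.outer(r,r); A+=P;B+=P@o
    p=np.linalg.solve(A,B); return p,[np.round(proj(d,p)-[u,v],1) for d,u,v in L]
E
python3 - <<'E'
from h import *
a=snap('top','top0');b=snap('side','side0')
for n,d in(('top',a),('side',b)): 
    print(n,d['fx'],d['k1'],np.round(np.array(d['T']),3).tolist())
for n in('top0','side0'):
    i=cv2.imread(f'pics/{n}.png'); cv2.imwrite(f'pics/{n}b.png',cv2.resize(i,(800,600),interpolation=cv2.INTER_CUBIC))
s=telemetry.get_state(); print(s)
E
```

```text
pics
top 394.86856416562483 0.002923374137849903 [[-0.007, -0.981, 0.194, 0.377], [-1.0, 0.008, 0.008, 0.03], [-0.009, -0.194, -0.981, 1.024], [0.0, 0.0, 0.0, 1.0]]
side 478.053053786946 0.05232329946827449 [[-0.994, -0.089, 0.065, 0.492], [-0.11, 0.834, -0.541, 0.739], [-0.006, -0.544, -0.839, 1.161], [0.0, 0.0, 0.0, 1.0]]
{'time_s': 0.1, 'qpos': array([ 1.09592060e+00,  3.59401739e-01,  1.51133135e+00,  1.22935980e-05,
        1.27252349e+00, -1.15076493e-01]), 'qvel': array([-2.02242200e-04, -1.59284552e-03, -1.27868634e-03,  5.70449881e-04,
       -9.83290837e-04, -2.21259420e-05]), 'tau': array([ 1.06720345e-03, -5.16356707e+01, -2.71407527e+01,  6.77865674e-02,
        2.76502344e-02, -2.47305468e-05]), 'tool_pos': array([0.21096781, 0.56105127, 0.24690951]), 'tool_rot': array([-5.62044579e-01, -3.09040358e+00,  2.49504653e-03]), 'ft_force': array([ 0.30023045, -0.62850509, -0.1008648 ]), 'ft_torque': array([-0.0204177 ,  0.01163293,  0.03305544]), 'gripper_force': 0.0, 'width': 0.9981951119823844}
```

View pics/top0b.png

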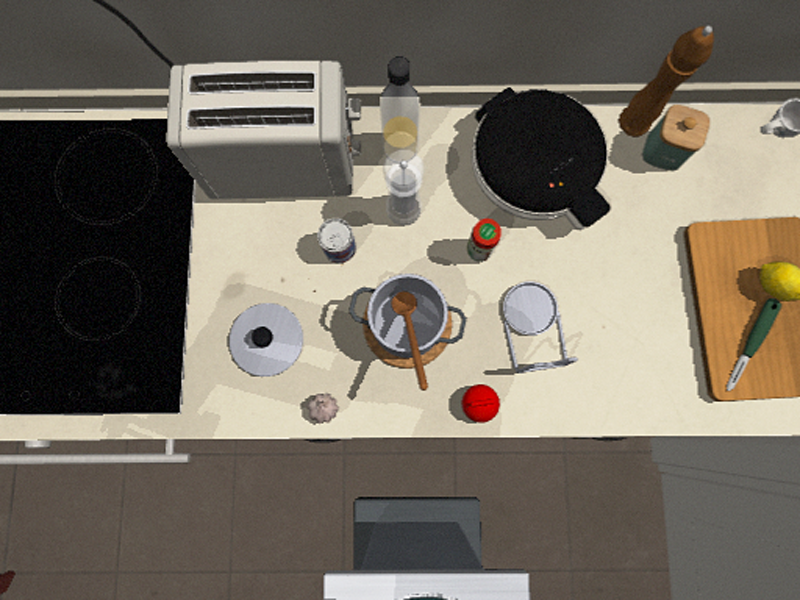

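View pics/side0b.png

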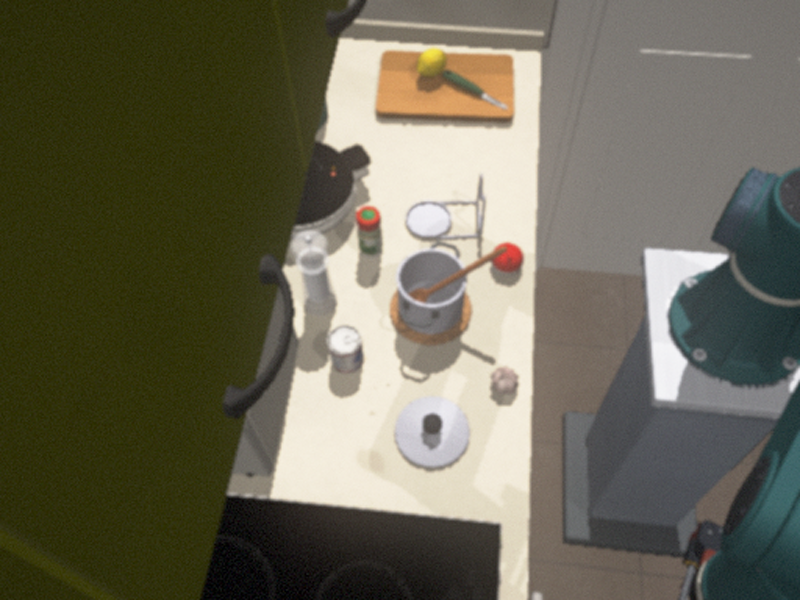

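Top view (800-wide image): pot rim centre ≈(408,314), spoon from bowl (404,302) to handle end (423,387), dish ≈(530,309), wire M from (486,372) to (577,360), knob (262,337). The side view shows the knob at (432,423), the handle end at (503,251), the pot rim centre at ≈(432,283) and the dish at (429,220). Next I'll triangulate these, overlay the model and zoom in.

```bash
python3 - <<'E'
from h import *
a=load('top0');b=load('side0');k=1/1.5625
P=dict(end=((423,387),(503,251)),pot=((408,314),(432,283)),dish=((530,309),(429,220)),knob=((262,337),(432,423)),lidc=((266,340),(432,432)))
R={}
for n,(p,q) in P.items():
    r=tri([(a,p[0]*k,p[1]*k),(b,q[0]*k,q[1]*k)]); R[n]=r[0]; print(n,np.round(r[0],4),r[1])
print('pot@.109',atz(a,408*k,314*k,.109),atz(b,432*k,283*k,.109))
print('dish@.011',atz(a,530*k,309*k,.011),atz(b,429*k,220*k,.011))
print('knob@.036',atz(a,262*k,337*k,.036),atz(b,432*k,423*k,.036),'lid',atz(a,266*k,340*k,.008))
for p in((486,372),(577,360)): print('sh',atz(a,p[0]*k,p[1]*k,.1))
for p in((481,403),(321,407)): print('tim,gar',atz(a,p[0]*k,p[1]*k,.03))
for n,d,(x,y,w,h),s in(('tc',a,(140,165,235,110),3.4),('sc',b,(235,100,105,195),3.05)):
    i=cv2.imread(f"pics/{'top0' if n=='tc' else 'side0'}.png")[y:y+h,x:x+w]
    i=cv2.resize(i,None,fx=s,fy=s,interpolation=cv2.INTER_CUBIC)
    for t in range(0,w,20): cv2.putText(i,str(x+t),(int(t*s),8),0,.3,(255,0,255)); cv2.line(i,(int(t*s),10),(int(t*s),14),(255,0,255))
    for t in range(0,h,20): cv2.putText(i,str(y+t),(0,int(t*s)+3),0,.3,(255,0,255))
    cv2.imwrite(f'pics/{n}.png',i)
E
```

```text
end [0.427  0.0052 0.1719] [array([ 0. , -0.1]), array([0.1, 0. ])]
pot [0.5418 0.0247 0.0894] [array([-0.1,  0.6]), array([-0.5, -0.2])]
dish [ 0.5649 -0.181   0.0027] [array([-0. ,  0.2]), array([-0.2, -0.1])]
knob [0.5169 0.2601 0.0376] [array([ 0. , -0.1]), array([0.1, 0. ])]
lidc [0.5164 0.2612 0.0036] [array([ 0., -0.]), array([0., 0.])]
pot@.109 [0.53965769 0.02450619 0.109     ] [0.53955115 0.03815734 0.109     ]
dish@.011 [ 0.56386008 -0.17936776  0.011     ] [ 0.56385208 -0.17415011  0.011     ]
knob@.036 [0.51684629 0.26050891 0.036     ] [0.51724867 0.25930908 0.036     ] lid [0.51573329 0.26020962 0.008     ]
sh [ 0.4524885  -0.09099175  0.1       ]
sh [ 0.4693673 -0.2273623  0.1      ]
tim,gar [ 0.40919183 -0.09054515  0.03      ]
tim,gar [0.40468967 0.16378642 0.03      ]
```

View pics/tc.png

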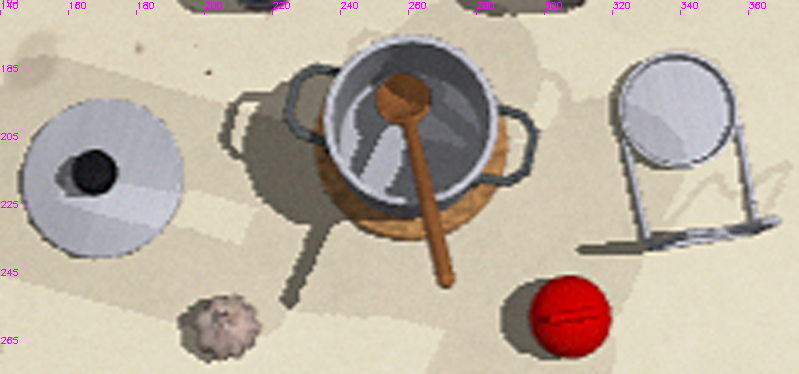

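View pics/sc.png

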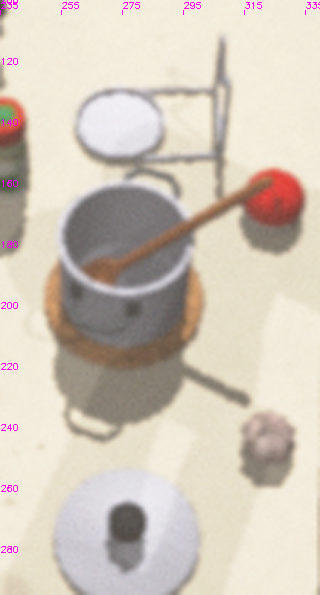

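The crops show clear rims. In the top crop the pot rim spans 325–499 × 36–209, the dish 616–736 × 52–167 and the lid 21–184 × 97–258. The spoon runs from end (446,284) to neck (413,120), and the M's feet are near (647,240) and (753,220). Next I'll fit models to these and overlay them.

```bash
cat > fit.py <<'E'
from h import *
from scipy.optimize import least_squares as LS
a=load('top0');b=load('side0')
A=lambda x,y:(140+x/3.4-.35,165+y/3.4-.35)
B=lambda x,y:(235+x/3.05-.35,100+y/3.05-.35)
t=np.linspace(0,2*np.pi,73)
def bbox(d,c,r):
    q=np.array([proj(d,[c[0]+r*np.cos(s),c[1]+r*np.sin(s),c[2]]) for s in t]); return np.r_[q.min(0),q.max(0)]
def circ(n,z,r,ta,sb):
    ba=np.r_[A(*ta[:2]),A(*ta[2:])]; bb=np.r_[B(*sb[:2]),B(*sb[2:])]
    for L in([(a,ba)],[(b,bb)],[(a,ba),(b,bb)]):
        s=LS(lambda p:np.concatenate([bbox(d,[*p,z],r)-q for d,q in L]),[.5,0.])
        print(n,np.round(s.x,4),np.round(s.fun,1))
    return s.x
pot=circ('pot',.109,.059,(325,36,499,209),(60,180,192,295))
dish=circ('dish',.011,.046,(616,52,736,167),(77,88,163,160))
lid=circ('lid',.006,.062,(21,97,184,258),(54,468,200,600))
knob=circ('knob',.040,.017,(72,149,117,195),(108,502,147,545))
def rw(p,q):
    c,s=np.cos(p[2]),np.sin(p[2]); return [p[0]+c*q[0]-s*q[1],p[1]+s*q[0]+c*q[1],q[2]]
ba=np.r_[A(616,52),A(736,167)]
def rr(p):
    c=rw(p,[.045,0,.011])
    return np.r_[bbox(a,c,.046)-ba, (bbox(b,c,.046)-np.r_[B(77,88),B(163,160)])*.5, proj(a,rw(p,[-.055,.037,.003]))-A(647,240),proj(a,rw(p,[-.055,-.037,.003]))-A(753,220)]
s=LS(rr,[.5,-.18,0.]);rest=s.x;print('rest',np.round(rest,4),np.round(s.fun,1))
def sp(p,u): # u = distance from handle end; p=end xyz, heading
    l=np.radians(44);return p[:3]+u*np.array([np.cos(l)*np.cos(p[3]),np.cos(l)*np.sin(p[3]),-np.sin(l)])
def perp(d,p,q):
    m,n=proj(d,sp(p,0)),proj(d,sp(p,.16));e=(n-m)/np.linalg.norm(n-m);w=np.array(q)-m;return e[0]*w[1]-e[1]*w[0]
def rs(p): return np.r_[proj(a,sp(p,.003))-A(446,283),proj(b,sp(p,.003))-B(266,184),perp(a,p,A(430,200)),perp(a,p,A(414,125)),perp(b,p,B(200,222)),perp(b,p,B(130,260))]
s=LS(rs,[.43,0,.17,.2]);spoon=s.x;print('spoon',np.round(spoon,4),np.round(s.fun,1),'bowl',sp(spoon,.208),'tip',sp(spoon,.24))
np.savez('fit.npz',pot=pot,lid=lid,rest=rest,spoon=spoon,knob=knob)
def draw(d,f,R,sc,out):
    x,y,w,h=R;i=cv2.resize(cv2.imread(f)[y:y+h,x:x+w],None,fx=sc,fy=sc,interpolation=cv2.INTER_CUBIC)
    def pl(P,c):
        q=np.array([(proj(d,p)-[x,y]+.35)*sc for p in P]);cv2.polylines(i,[q.astype(int)],False,c,1)
    C=lambda c,r,z:[[c[0]+r*np.cos(s),c[1]+r*np.sin(s),z] for s in t]
    pl(C(pot,.059,.109),(0,255,0));pl(C(lid,.062,.006),(0,255,0));pl(C(lid,.017,.04),(0,255,255));pl(C(rw(rest,[.045,0,0]),.046,.011),(0,255,0))
    pl([rw(rest,q) for q in([-.055,.037,0],[-.055,.037,.05],[-.055,.0175,.1],[-.055,0,.069],[-.055,-.0175,.1],[-.055,-.037,.05],[-.055,-.037,0])],(0,0,255))
    pl([sp(spoon,0),sp(spoon,.24)],(255,0,0));cv2.imwrite(out,i);return i
i=draw(a,'pics/top0.png',(140,165,235,110),3.4,'pics/o1.png')
j=draw(b,'pics/side0.png',(235,100,105,195),2,'pics/o2.png')
z=np.zeros((590,800,3),np.uint8);z[:i.shape[0],:i.shape[1]]=i[:,:800]
j=j[:210];z[374:374+j.shape[0],:j.shape[1]]=j;cv2.imwrite('pics/o.png',z)
E
python3 fit.py
```

```text
pot [0.541  0.0252] [ 0.5  0.8 -0.5 -0.7]
pot [0.5422 0.0254] [-0.6  0.5  0.6 -0.5]
pot [0.5415 0.0253] [ 0.5  0.6 -0.5 -1.  -0.3  0.5  0.8 -0.5]
dish [ 0.5667 -0.1776] [-0.1 -0.5  0.1  0.4]
dish [ 0.5659 -0.1767] [-0.9 -0.   0.9 -0. ]
dish [ 0.5663 -0.1773] [-0.2 -0.3 -0.   0.6 -1.1 -0.2  0.8 -0.2]
lid [0.5187 0.2619] [ 0.2  0.  -0.2 -0. ]
lid [0.5176 0.2556] [-0.2 -1.1  0.2  1. ]
lid [0.5181 0.2589] [ 1.3  0.2  1.   0.2 -0.5  0.  -0.1  2.2]
knob [0.5175 0.2602] [-0.1  0.1  0.1 -0.1]
knob [0.5171 0.2624] [-0.4  0.7  0.4 -0.7]
knob [0.5173 0.2612] [-0.5  0.1 -0.3  0.  -0.4  0.3  0.4 -1.1]
rest [ 0.5253 -0.1844  0.1669] [-0.3 -1.6 -0.2 -0.7 -1.1 -0.1 -0.2 -0.1  1.8  0.9 -1.2  1.8]
spoon [0.4247 0.0046 0.1762 0.1496] [ 0.1 -0.3  0.3  0.1  0.1 -0.1 -0.1  0.1] bowl [0.57264541 0.0269351  0.03170499] tip [0.59540717 0.03036596 0.00947592]
```

View pics/o.png

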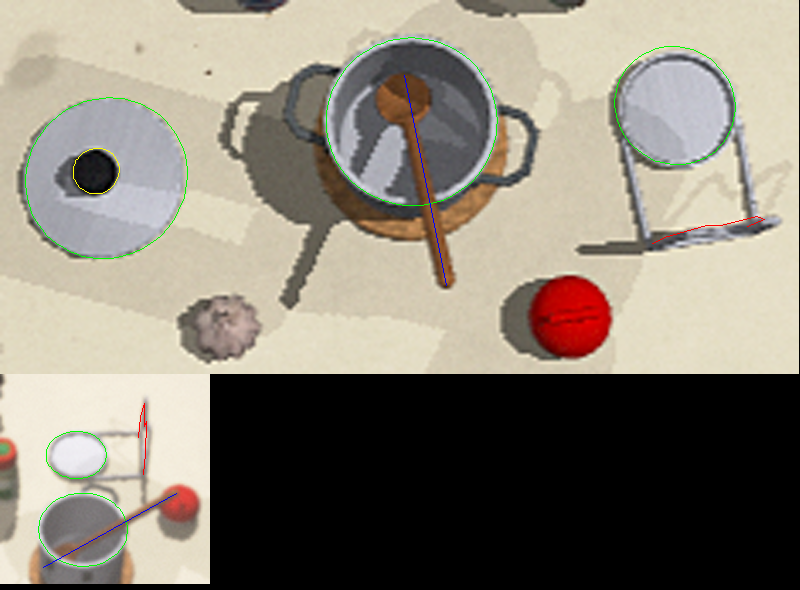

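The overlay agrees well on the pot, lid and spoon. The rest model sits about 2.5 mm too far in x, so I'll use (0.5225,-0.184) with yaw 0.17. Now moving over the spoon handle.

Call:
carry_out([
  {"tx": 1.7, "ty": -3.9, "yaw": 0.036, "claw": 1},
  {"tx": 1.7, "ty": -3.9, "yaw": 0.036, "claw": 1},
  {"tx": 1.7, "ty": -3.9, "yaw": 0.036, "claw": 1},
  {"tx": 1.7, "ty": -3.9, "yaw": 0.036, "claw": 1},
  {"tx": 1.7, "ty": -3.9, "yaw": 0.036, "claw": 1},
  {"tx": 1.7, "ty": -3.9, "yaw": 0.036, "claw": 1},
  {"tx": 1.7, "ty": -3.9, "yaw": 0.036, "claw": 1},
  {"tx": 1.7, "ty": -3.9, "yaw": 0.036, "claw": 1},
  {"tx": 1.7, "ty": -3.9, "yaw": 0.036, "claw": 1},
  {"tx": 1.7, "ty": -3.9, "yaw": 0.036, "claw": 1},
  {"tx": 1.7, "ty": -3.9, "yaw": 0.036, "claw": 1},
  {"tx": 1.7, "ty": -3.9, "yaw": 0.036, "claw": 1},
  {"tx": 1.7, "ty": -3.9, "yaw": 0.036, "claw": 1},
  {"tx": 1.7, "ty": -3.9, "yaw": 0.036, "claw": 1},
  {"claw": 1},
  {"claw": 1},
])

```text
$.motion[0]: bad value
```

Call:
carry_out([
  {"tx": 1.7, "ty": -3.9, "tz": 0, "yaw": 0.036, "claw": 1},
  {"tx": 1.7, "ty": -3.9, "tz": 0, "yaw": 0.036, "claw": 1},
])

```text
time_s: 0.3
tool_pos: [0.2451, 0.483, 0.247]
tool_rot: [-0.445, -3.11, 0.001]
ft_force: [-0.3, -1.0, -0.7]
width: 1.0
gripper_force: 0.0
```

Call:
carry_out([
  {"tx": 1.73, "ty": -3.95, "tz": 0, "yaw": 0.0365, "claw": 1},
  {"tx": 1.73, "ty": -3.95, "tz": 0, "yaw": 0.0365, "claw": 1},
  {"tx": 1.73, "ty": -3.95, "tz": 0, "yaw": 0.0365, "claw": 1},
  {"tx": 1.73, "ty": -3.95, "tz": 0, "yaw": 0.0365, "claw": 1},
  {"tx": 1.73, "ty": -3.95, "tz": 0, "yaw": 0.0365, "claw": 1},
  {"tx": 1.73, "ty": -3.95, "tz": 0, "yaw": 0.0365, "claw": 1},
  {"tx": 1.73, "ty": -3.95, "tz": 0, "yaw": 0.0365, "claw": 1},
  {"tx": 1.73, "ty": -3.95, "tz": 0, "yaw": 0.0365, "claw": 1},
  {"tx": 1.73, "ty": -3.95, "tz": 0, "yaw": 0.0365, "claw": 1},
  {"tx": 1.73, "ty": -3.95, "tz": 0, "yaw": 0.0365, "claw": 1},
  {"tx": 1.73, "ty": -3.95, "tz": 0, "yaw": 0.0365, "claw": 1},
  {"tx": 1.73, "ty": -3.95, "tz": 0, "yaw": 0.0365, "claw": 1},
  {"tx": 0, "ty": 0, "tz": 0, "yaw": 0, "claw": 1},
  {"tx": 0, "ty": 0, "tz": 0, "yaw": 0, "claw": 1},
])

```text
time_s: 1.7
tool_pos: [0.4526, 0.009, 0.2472]
tool_rot: [0.231, -3.132, -0.001]
ft_force: [-0.3, 1.3, -0.6]
width: 1.0
gripper_force: 0.0
```

Call:
carry_out([
  {"tx": 0, "ty": 0, "tz": -3, "yaw": 0, "claw": 1},
  {"tx": 0, "ty": 0, "tz": -3, "yaw": 0, "claw": 1},
  {"tx": 0, "ty": 0, "tz": -2, "yaw": 0, "claw": 1},
  {"tx": 0, "ty": 0, "tz": -1.3, "yaw": 0, "claw": 1},
  {"tx": 0, "ty": 0, "tz": 0, "yaw": 0, "claw": 1},
  {"tx": 0, "ty": 0, "tz": 0, "yaw": 0, "claw": 1},
])

```text
time_s: 2.3
tool_pos: [0.4522, 0.0107, 0.1548]
tool_rot: [0.238, -3.132, -0.0]
ft_force: [0.0, 0.5, 0.5]
width: 0.997
gripper_force: 0.0
```

```bash
python3 - <<'E'
from h import *
d=snap('wrist','w1'); i=d['img'][:,:,::-1].copy()
f=np.load('fit.npz');s=f['spoon'];l=np.radians(44)
q=[proj(d,s[:3]+u*np.array([np.cos(l)*np.cos(s[3]),np.cos(l)*np.sin(s[3]),-np.sin(l)])) for u in(0,.04,.08)]
for p in q: cv2.circle(i,tuple(int(v) for v in p),3,(255,0,0),-1)
print(np.round(q))
cv2.imwrite('pics/w1b.png',i)
E
```

```text
[[255. 210.]
 [256. 243.]
 [257. 264.]]
```

View pics/w1b.png

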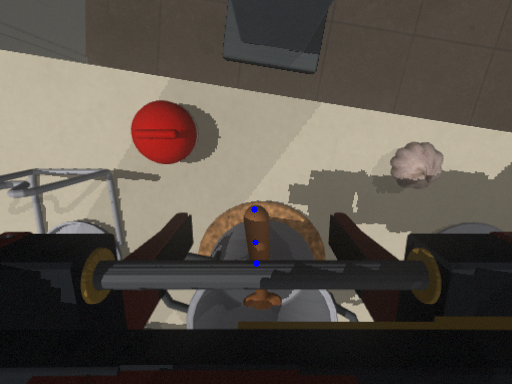

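The wrist view shows the handle, end at (256,210), centred between the fingers and on the fitted points. Closing the gripper.

Call:
carry_out([
  {"tx": 0, "ty": 0, "tz": 0, "yaw": 0, "claw": -1},
  {"tx": 0, "ty": 0, "tz": 0, "yaw": 0, "claw": -1},
  {"tx": 0, "ty": 0, "tz": 0, "yaw": 0, "claw": -1},
  {"tx": 0, "ty": 0, "tz": 0, "yaw": 0, "claw": -1},
  {"tx": 0, "ty": 0, "tz": 0, "yaw": 0, "claw": -1},
  {"tx": 0, "ty": 0, "tz": 0, "yaw": 0, "claw": -1},
  {"tx": 0, "ty": 0, "tz": 0, "yaw": 0, "claw": -1},
  {"tx": 0, "ty": 0, "tz": 0, "yaw": 0, "claw": -1},
  {"tx": 0, "ty": 0, "tz": 0, "yaw": 0, "claw": -1},
  {"tx": 0, "ty": 0, "tz": 0, "yaw": 0, "claw": -1},
], newtons=40)

```text
time_s: 3.35
tool_pos: [0.4528, 0.0096, 0.1546]
tool_rot: [0.236, -3.133, 0.0]
ft_force: [1.0, 1.5, 0.4]
width: 0.13
gripper_force: 31.2
```

Call:
carry_out([
  {"tx": -0.3, "ty": 0, "tz": 0.5, "yaw": 0, "claw": -1},
  {"tx": -0.3, "ty": 0, "tz": 0.8, "yaw": 0, "claw": -1},
  {"tx": 0, "ty": 0, "tz": 1.5, "yaw": 0, "claw": -1},
  {"tx": 0, "ty": 0, "tz": 2, "yaw": 0, "claw": -1},
  {"tx": 0, "ty": 0, "tz": 2, "yaw": 0, "claw": -1},
  {"tx": 0, "ty": 0, "tz": 2, "yaw": 0, "claw": -1},
  {"tx": 0, "ty": 0, "tz": 2, "yaw": 0, "claw": -1},
  {"tx": 0, "ty": 0, "tz": 2, "yaw": 0, "claw": -1},
  {"tx": 0, "ty": 0, "tz": 2, "yaw": 0, "claw": -1},
  {"tx": 0, "ty": 0, "tz": 1, "yaw": 0, "claw": -1},
  {"tx": 0, "ty": 0, "tz": 0, "yaw": 0, "claw": -1},
  {"tx": 0, "ty": 0, "tz": 0, "yaw": 0, "claw": -1},
], newtons=40)

```text
time_s: 4.55
tool_pos: [0.4464, 0.0096, 0.3122]
tool_rot: [0.236, -3.132, -0.0]
ft_force: [-0.6, 0.7, -0.8]
width: 0.123
gripper_force: 40.0
```

```bash
python3 - <<'E'
from h import *
a=snap('top','top1');b=snap('side','side1')
i=cv2.resize(cv2.imread('pics/top1.png')[150:290,140:380],None,fx=2.5,fy=2.5,interpolation=cv2.INTER_CUBIC)
j=cv2.resize(cv2.imread('pics/side1.png')[90:330,210:390],None,fx=2.5,fy=2.5,interpolation=cv2.INTER_CUBIC)
z=np.zeros((600,800,3),np.uint8);z[:240,:400]=cv2.resize(i[:,:],(400,240));z[:,400:800]=j[:600,:400];cv2.imwrite('pics/v1.png',z)
E
```

```text
(no output)
```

View pics/v1.png

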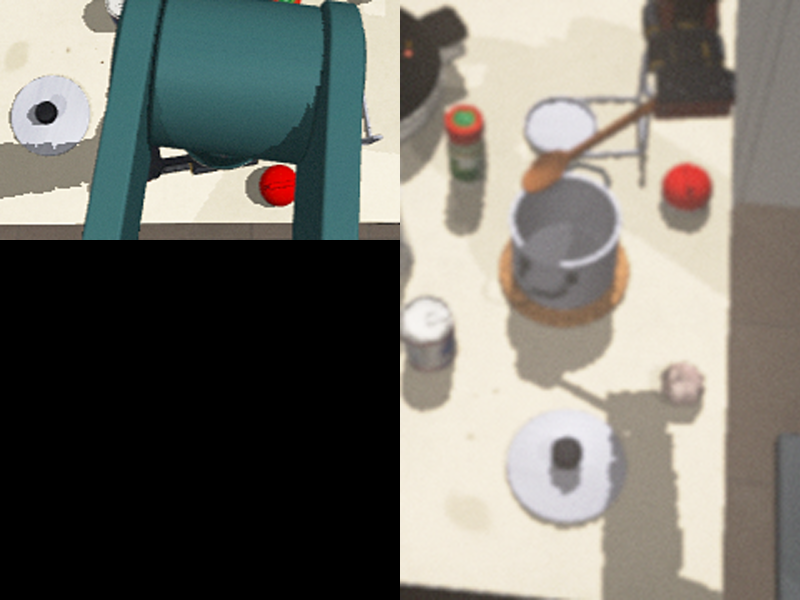

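```bash
python3 - <<'E'
from h import *
b=load('side1');g=np.array([.4464,.0096,.3062]);h=.15
for s in(30,35,40,44,48,52):
    l=np.radians(s);e=np.array([np.cos(l)*np.cos(h),np.cos(l)*np.sin(h),-np.sin(l)])
    print(s,[np.round(((proj(b,g+u*e)-[210,90])*2.5+[400,0])) for u in(.1,.168,.2)])
r=.1725;R=np.array([.5225,-.1844,0]);c=np.array([np.cos(r),np.sin(r),0])
for s in(46,44,42,40,38,36,34,32,30,28):
    l=np.radians(s);q=R+c*(.050-.168*np.cos(l))+np.array([0,0,.020+.168*np.sin(l)])
    print(s,'TCP',np.round(q+[0,0,.006],4))
E
```

```text
30 [array([578., 130.]), array([518., 154.]), array([490., 164.])]
35 [array([583., 135.]), array([526., 161.]), array([500., 173.])]
40 [array([588., 139.]), array([535., 168.]), array([511., 181.])]
44 [array([593., 142.]), array([543., 172.]), array([520., 186.])]
48 [array([598., 145.]), array([551., 177.]), array([530., 191.])]
52 [array([603., 147.]), array([560., 181.]), array([540., 196.])]
46 TCP [ 0.4568 -0.1958  0.1468]
44 TCP [ 0.4527 -0.1966  0.1427]
42 TCP [ 0.4488 -0.1972  0.1384]
40 TCP [ 0.445  -0.1979  0.134 ]
38 TCP [ 0.4413 -0.1985  0.1294]
36 TCP [ 0.4379 -0.1991  0.1247]
34 TCP [ 0.4345 -0.1997  0.1199]
32 TCP [ 0.4314 -0.2003  0.115 ]
30 TCP [ 0.4284 -0.2008  0.11  ]
28 TCP [ 0.4256 -0.2013  0.1049]
```

Side view: bowl at (543,172), which matches a 44° slope exactly, so there was no slip in the grip. Carrying it over the rest.

Call:
carry_out([
  {"tx": 0.1, "ty": -1.5, "tz": 0, "yaw": 0.0, "claw": -1},
  {"tx": 0.2, "ty": -3, "tz": 0, "yaw": 0.005, "claw": -1},
  {"tx": 0.2, "ty": -3.5, "tz": 0, "yaw": 0.005, "claw": -1},
  {"tx": 0.2, "ty": -3.5, "tz": 0, "yaw": 0.005, "claw": -1},
  {"tx": 0.2, "ty": -3.5, "tz": 0, "yaw": 0.005, "claw": -1},
  {"tx": 0.1, "ty": -3, "tz": 0, "yaw": 0.0025, "claw": -1},
  {"tx": 0.1, "ty": -2, "tz": 0, "yaw": 0, "claw": -1},
  {"tx": 0, "ty": -0.5, "tz": 0, "yaw": 0, "claw": -1},
  {"tx": 0, "ty": 0, "tz": -2, "yaw": 0, "claw": -1},
  {"tx": 0, "ty": 0, "tz": -3, "yaw": 0, "claw": -1},
  {"tx": 0, "ty": 0, "tz": -3, "yaw": 0, "claw": -1},
  {"tx": 0, "ty": 0, "tz": -3, "yaw": 0, "claw": -1},
  {"tx": 0, "ty": 0, "tz": -2, "yaw": 0, "claw": -1},
  {"tx": 0, "ty": 0, "tz": -1, "yaw": 0, "claw": -1},
  {"tx": 0, "ty": 0, "tz": 0, "yaw": 0, "claw": -1},
  {"tx": 0, "ty": 0, "tz": 0, "yaw": 0, "claw": -1},
])

```text
time_s: 6.25
tool_pos: [0.4582, -0.1953, 0.1731]
tool_rot: [-0.271, 3.129, -0.0]
ft_force: [-0.3, 1.2, -0.8]
width: 0.127
gripper_force: 40.0
```

```bash
python3 - <<'E'
from h import *
b=snap('side','side2');w=snap('wrist','w2');s=telemetry.get_state();print(s['tool_pos'],s['tool_rot'])
i=cv2.imread('pics/side2.png')
j=cv2.resize(i[90:215,250:350],None,fx=4,fy=4,interpolation=cv2.INTER_CUBIC)
z=np.zeros((600,800,3),np.uint8);z[:500,:400]=j
k=cv2.imread('pics/w2.png');z[:300,400:]=cv2.resize(k,(400,300));
a=snap('top','top2');k=cv2.resize(cv2.imread('pics/top2.png')[170:260,300:400],None,fx=3.3,fy=3.3,interpolation=cv2.INTER_CUBIC);z[300:597,400:730]=k
cv2.imwrite('pics/v2.png',z)
E
```

```text
[ 0.45870035 -0.19572633  0.17372479] [-2.71177195e-01  3.12808991e+00 -2.04319309e-03]
```

View pics/v2.png

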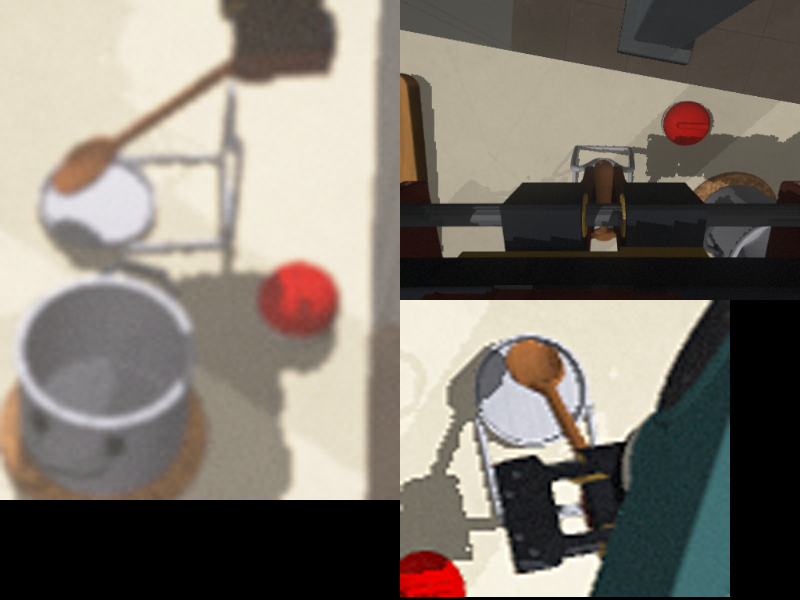

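Side: bowl at (85,165) above the dish. Wrist: handle centred over the M (x≈603 against 574–633). I'll check this numerically.

```bash
python3 - <<'E'
from h import *
a=load('top2');b=load('side2')
p,e=tri([(a,340.9,188.8),(b,271.2,131.2)]);print(p,e)
r=.1725;c=np.array([np.cos(r),np.sin(r),0]);g=np.array([.4585,-.1955,.1675]);l=np.radians(44)
print(g+.168*(c*np.cos(l)-[0,0,np.sin(l)]))
# dish rim bbox in top2 crop: 476..585 x 334..447
from scipy.optimize import least_squares as LS
t=np.linspace(0,6.283,73)
def bb(p):
    q=np.array([proj(a,[p[0]+.046*np.cos(s),p[1]+.046*np.sin(s),.011]) for s in t]);return np.r_[q.min(0),q.max(0)]
o=np.r_[300+76/3.3,170+34/3.3,300+185/3.3,170+147/3.3]-.35
s=LS(lambda p:bb(p)-o,[.56,-.18]);print('dish',s.x,s.fun)
E
```

```text
[ 0.57650155 -0.17508379  0.05508642] [array([-0.2,  0.8]), array([-0.6, -0.3])]
[ 0.57755553 -0.17475676  0.05079739]
dish [ 0.56611407 -0.17941389] [-1.1916273  -0.25182696  1.18827617  0.22258833]
```

Call:
carry_out([
  {"tx": 0, "ty": 0, "tz": -0.6, "yaw": 0, "claw": -1},
  {"tx": 0, "ty": 0, "tz": -0.6, "yaw": 0, "claw": -1},
  {"tx": 0, "ty": 0, "tz": -0.4, "yaw": 0, "claw": -1},
  {"tx": 0, "ty": 0, "tz": -0.3, "yaw": 0, "claw": -1},
  {"tx": 0, "ty": 0, "tz": -0.2, "yaw": 0, "claw": -1},
  {"tx": 0, "ty": 0, "tz": 0, "yaw": 0, "claw": -1},
  {"tx": 0, "ty": 0, "tz": 0, "yaw": 0, "claw": -1},
])

```text
time_s: 7.1
tool_pos: [0.4579, -0.1955, 0.1516]
tool_rot: [0.271, -3.13, 0.0]
ft_force: [-0.7, 0.3, -0.8]
width: 0.129
gripper_force: 40.0
```

Call:
carry_out([
  {"tx": 0, "ty": 0, "tz": 0, "yaw": 0, "claw": -1},
  {"tx": 0, "ty": 0, "tz": 0, "yaw": 0, "claw": -1},
  {"tx": 0, "ty": 0, "tz": -0.1, "yaw": 0, "claw": -1},
  {"tx": 0, "ty": 0, "tz": -0.1, "yaw": 0, "claw": -1},
  {"tx": 0, "ty": 0, "tz": 0, "yaw": 0, "claw": -1},
], newtons=5)

```text
time_s: 7.6
tool_pos: [0.4578, -0.1954, 0.1495]
tool_rot: [0.271, -3.13, 0.0]
ft_force: [-0.7, 1.1, -0.8]
width: 0.135
gripper_force: 5.0
```

Now the arc, pivoting about the bowl tip (2° per two rows).

Call:
carry_out([
  {"tx": -0.23, "ty": -0.04, "tz": -0.26, "yaw": 0, "claw": -1},
  {"tx": -0.23, "ty": -0.04, "tz": -0.26, "yaw": 0, "claw": -1},
  {"tx": -0.23, "ty": -0.04, "tz": -0.26, "yaw": 0, "claw": -1},
  {"tx": -0.23, "ty": -0.04, "tz": -0.26, "yaw": 0, "claw": -1},
  {"tx": -0.22, "ty": -0.04, "tz": -0.27, "yaw": 0, "claw": -1},
  {"tx": -0.22, "ty": -0.04, "tz": -0.27, "yaw": 0, "claw": -1},
  {"tx": -0.21, "ty": -0.035, "tz": -0.28, "yaw": 0, "claw": -1},
  {"tx": -0.21, "ty": -0.035, "tz": -0.28, "yaw": 0, "claw": -1},
  {"tx": -0.2, "ty": -0.035, "tz": -0.29, "yaw": 0, "claw": -1},
  {"tx": -0.2, "ty": -0.035, "tz": -0.29, "yaw": 0, "claw": -1},
  {"tx": -0.19, "ty": -0.03, "tz": -0.29, "yaw": 0, "claw": -1},
  {"tx": -0.19, "ty": -0.03, "tz": -0.29, "yaw": 0, "claw": -1},
  {"tx": 0, "ty": 0, "tz": 0, "yaw": 0, "claw": -1},
], newtons=4)

```text
time_s: 8.9
tool_pos: [0.4319, -0.1997, 0.1162]
tool_rot: [0.271, -3.129, -0.001]
ft_force: [-0.4, -0.6, 0.6]
width: 0.132
gripper_force: 4.0
```

```bash
python3 - <<'E'
from h import *
b=snap('side','side3');a=snap('top','top3');w=snap('wrist','w3')
z=np.zeros((600,800,3),np.uint8)
z[:500,:400]=cv2.resize(cv2.imread('pics/side3.png')[90:215,250:350],None,fx=4,fy=4,interpolation=cv2.INTER_CUBIC)
z[:300,400:]=cv2.resize(cv2.imread('pics/w3.png'),(400,300))
z[300:597,400:730]=cv2.resize(cv2.imread('pics/top3.png')[170:260,300:400],None,fx=3.3,fy=3.3,interpolation=cv2.INTER_CUBIC)
cv2.imwrite('pics/v3.png',z)
E
```

```text
(no output)
```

View pics/v3.png

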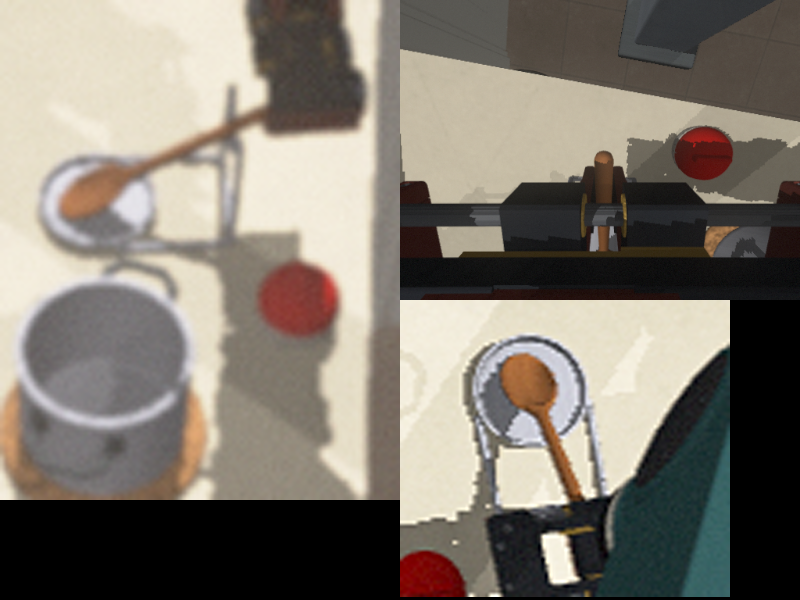

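The bowl is in the dish, pivoting as planned, and the rest hasn't moved. Finishing the arc.

Call:
carry_out([
  {"tx": -0.18, "ty": -0.03, "tz": -0.3, "yaw": 0, "claw": -1},
  {"tx": -0.18, "ty": -0.03, "tz": -0.3, "yaw": 0, "claw": -1},
  {"tx": -0.17, "ty": -0.03, "tz": -0.3, "yaw": 0, "claw": -1},
  {"tx": -0.17, "ty": -0.03, "tz": -0.3, "yaw": 0, "claw": -1},
  {"tx": 0, "ty": 0, "tz": 0, "yaw": 0, "claw": -1},
  {"tx": 0, "ty": 0, "tz": 0, "yaw": 0, "claw": -1},
], newtons=3)

```text
time_s: 9.65
tool_pos: [0.4252, -0.2011, 0.1045]
tool_rot: [0.271, -3.13, -0.0]
ft_force: [-0.4, -0.5, -1.0]
width: 0.135
gripper_force: 3.0
```

```bash
python3 - <<'E'
from h import *
s=[telemetry.get_state()['ft_force'] for _ in range(3)];print(s)
b=snap('side','side4');a=snap('top','top4')
E
```

```text
[array([-0.39561219, -0.47386821, -0.951441  ]), array([-0.39561219, -0.47386821, -0.951441  ]), array([-0.39561219, -0.47386821, -0.951441  ])]
```

Call:
carry_out([
  {"tx": -0.03, "ty": 0, "tz": -0.08, "yaw": 0, "claw": -1},
  {"tx": 0, "ty": 0, "tz": 0, "yaw": 0, "claw": -1},
  {"tx": 0, "ty": 0, "tz": 0, "yaw": 0, "claw": -0.7},
  {"tx": 0, "ty": 0, "tz": 0, "yaw": 0, "claw": -0.66},
  {"tx": 0, "ty": 0, "tz": 0, "yaw": 0, "claw": -0.6},
  {"tx": 0, "ty": 0, "tz": 0, "yaw": 0, "claw": -0.5},
  {"tx": 0, "ty": 0, "tz": 0, "yaw": 0, "claw": -0.4},
  {"tx": 0, "ty": 0, "tz": 0, "yaw": 0, "claw": -0.4},
])

```text
time_s: 10.55
tool_pos: [0.4249, -0.201, 0.1038]
tool_rot: [0.271, -3.13, 0.0]
ft_force: [-0.2, -0.5, -0.3]
width: 0.3
gripper_force: 0.0
```

```bash
python3 - <<'E'
from h import *
b=snap('side','side5');a=snap('top','top5');w=snap('wrist','w5')
z=np.zeros((600,800,3),np.uint8)
z[:500,:400]=cv2.resize(cv2.imread('pics/side5.png')[90:215,250:350],None,fx=4,fy=4,interpolation=cv2.INTER_CUBIC)
z[:300,400:]=cv2.resize(cv2.imread('pics/w5.png'),(400,300))
z[300:597,400:730]=cv2.resize(cv2.imread('pics/top5.png')[170:260,300:400],None,fx=3.3,fy=3.3,interpolation=cv2.INTER_CUBIC)
cv2.imwrite('pics/v5.png',z)
E
```

```text
(no output)
```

View pics/v5.png

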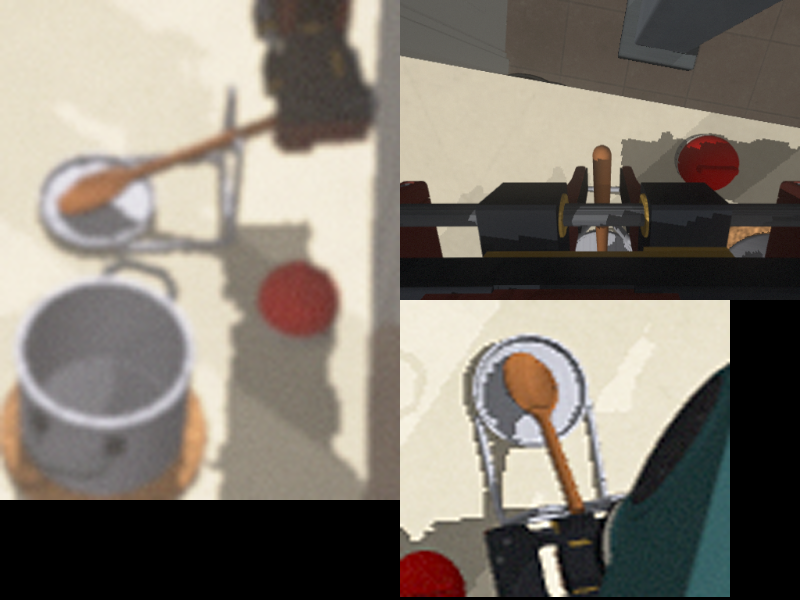

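The spoon is lying with its bowl in the dish and its handle in the wire dip, and the gripper is open. Retreating straight up, then over the lid.

Call:
carry_out([
  {"tx": 0, "ty": 0, "tz": 0, "yaw": 0, "claw": -0.2},
  {"tx": 0, "ty": 0, "tz": 0, "yaw": 0, "claw": -0.1},
  {"tx": 0, "ty": 0, "tz": 0.5, "yaw": 0, "claw": -0.1},
  {"tx": 0, "ty": 0, "tz": 1, "yaw": 0, "claw": -0.1},
  {"tx": 0, "ty": 0, "tz": 2, "yaw": 0, "claw": -0.1},
  {"tx": 0, "ty": 0, "tz": 3, "yaw": 0, "claw": -0.1},
  {"tx": 0, "ty": 0, "tz": 4, "yaw": 0, "claw": -0.1},
  {"tx": 0, "ty": 0, "tz": 4, "yaw": 0, "claw": -0.1},
  {"tx": 0, "ty": 0, "tz": 4, "yaw": 0, "claw": -0.1},
])

```text
time_s: 11.6
tool_pos: [0.4246, -0.2008, 0.2914]
tool_rot: [-0.271, 3.129, -0.001]
ft_force: [0.2, -1.4, -0.6]
width: 0.448
gripper_force: 0.0
```

Call:
carry_out([
  {"tx": 0.8, "ty": 3.9, "tz": 0, "yaw": 0, "claw": 0.6},
  {"tx": 0.8, "ty": 3.9, "tz": 0, "yaw": 0, "claw": 0.6},
  {"tx": 0.8, "ty": 3.9, "tz": 0, "yaw": 0, "claw": 0.6},
  {"tx": 0.8, "ty": 3.9, "tz": 0, "yaw": 0, "claw": 0.6},
  {"tx": 0.8, "ty": 3.9, "tz": 0, "yaw": 0, "claw": 0.6},
  {"tx": 0.8, "ty": 3.9, "tz": 0, "yaw": 0, "claw": 0.6},
  {"tx": 0.8, "ty": 3.9, "tz": 0, "yaw": 0, "claw": 0.6},
  {"tx": 0.8, "ty": 3.9, "tz": 0, "yaw": 0, "claw": 0.6},
  {"tx": 0.8, "ty": 3.9, "tz": 0, "yaw": 0, "claw": 0.6},
  {"tx": 0.8, "ty": 3.9, "tz": 0, "yaw": 0, "claw": 0.6},
  {"tx": 0.8, "ty": 3.9, "tz": 0, "yaw": 0, "claw": 0.6},
  {"tx": 0.5, "ty": 3.3, "tz": 0, "yaw": 0, "claw": 0.6},
  {"tx": 0, "ty": 0, "tz": 0, "yaw": 0, "claw": 0.6},
  {"tx": 0, "ty": 0, "tz": 0, "yaw": 0, "claw": 0.6},
])

```text
time_s: 13.0
tool_pos: [0.5176, 0.2612, 0.2892]
tool_rot: [0.274, -3.13, 0.001]
ft_force: [-0.9, -0.4, 1.2]
width: 0.8
gripper_force: 0.0
```

Call:
carry_out([
  {"tx": 0, "ty": 0, "tz": -4, "yaw": 0, "claw": 0.6},
  {"tx": 0, "ty": 0, "tz": -4, "yaw": 0, "claw": 0.6},
  {"tx": 0, "ty": 0, "tz": -4, "yaw": 0, "claw": 0.6},
  {"tx": 0, "ty": 0, "tz": -4, "yaw": 0, "claw": 0.6},
  {"tx": 0, "ty": 0, "tz": -3, "yaw": 0, "claw": 0.6},
  {"tx": 0, "ty": 0, "tz": -2, "yaw": 0, "claw": 0.6},
  {"tx": 0, "ty": 0, "tz": -1.5, "yaw": 0, "claw": 0.6},
  {"tx": 0, "ty": 0, "tz": -1, "yaw": 0, "claw": 0.6},
  {"tx": 0, "ty": 0, "tz": -0.6, "yaw": 0, "claw": 0.6},
  {"tx": 0, "ty": 0, "tz": -0.4, "yaw": 0, "claw": 0.6},
  {"tx": 0, "ty": 0, "tz": 0, "yaw": 0, "claw": 0.6},
  {"tx": 0, "ty": 0, "tz": 0, "yaw": 0, "claw": 0.6},
])

```text
time_s: 14.2
tool_pos: [0.5184, 0.261, 0.0445]
tool_rot: [-0.271, 3.129, 0.0]
ft_force: [0.1, -0.3, 0.1]
width: 0.799
gripper_force: 0.0
```

Call:
carry_out([
  {"tx": 0, "ty": 0, "tz": 0, "yaw": 0, "claw": 0.2},
  {"tx": 0, "ty": 0, "tz": 0, "yaw": 0, "claw": 0},
  {"tx": 0, "ty": 0, "tz": 0, "yaw": 0, "claw": -0.1},
  {"tx": 0, "ty": 0, "tz": 0, "yaw": 0, "claw": -0.2},
  {"tx": 0, "ty": 0, "tz": 0, "yaw": 0, "claw": -0.3},
  {"tx": 0, "ty": 0, "tz": 0, "yaw": 0, "claw": -1},
  {"tx": 0, "ty": 0, "tz": 0, "yaw": 0, "claw": -1},
  {"tx": 0, "ty": 0, "tz": 0, "yaw": 0, "claw": -1},
  {"tx": 0, "ty": 0, "tz": 0, "yaw": 0, "claw": -1},
], newtons=40)

```text
time_s: 15.1
tool_pos: [0.518, 0.2609, 0.0439]
tool_rot: [-0.271, 3.13, -0.0]
ft_force: [-0.1, -0.2, 1.1]
width: 0.366
gripper_force: 40.0
```

Call:
carry_out([
  {"tx": 0, "ty": 0, "tz": 0.5, "yaw": 0, "claw": -1},
  {"tx": 0, "ty": 0, "tz": 1, "yaw": 0, "claw": -1},
  {"tx": 0, "ty": 0, "tz": 2, "yaw": 0, "claw": -1},
  {"tx": 0, "ty": 0, "tz": 3, "yaw": 0, "claw": -1},
  {"tx": 0, "ty": 0, "tz": 3, "yaw": 0, "claw": -1},
  {"tx": 0, "ty": 0, "tz": 3, "yaw": 0, "claw": -1},
  {"tx": 0, "ty": 0, "tz": 3, "yaw": 0, "claw": -1},
  {"tx": 0, "ty": 0, "tz": 2, "yaw": 0, "claw": -1},
  {"tx": 0, "ty": 0, "tz": 0.5, "yaw": 0, "claw": -1},
  {"tx": 0, "ty": 0, "tz": 0, "yaw": 0, "claw": -1},
  {"tx": 0, "ty": 0, "tz": 0, "yaw": 0, "claw": -1},
])

```text
time_s: 16.2
tool_pos: [0.517, 0.2606, 0.2227]
tool_rot: [0.271, -3.128, 0.001]
ft_force: [-0.2, 0.5, -3.1]
width: 0.365
gripper_force: 40.0
```

```bash
python3 - <<'E'
from h import *
s=telemetry.get_state();print(s['tool_pos'],s['ft_force'],s['width'])
a=snap('top','top6');b=snap('side','side6');f=np.load('fit.npz')
o=load('top0')
# spoon mask in top
h=cv2.cvtColor(a['img'],cv2.COLOR_RGB2HSV);m=cv2.inRange(h,(5,110,60),(18,255,230));m[:,:300]=0;m[:,400:]=0;m[:150]=0;m[275:]=0
v,u=np.nonzero(m);print('spoon px',len(u),u.min(),u.max(),v.min(),v.max())
r=.1725;R=np.array([.5225,-.1844,0]);c=np.array([np.cos(r),np.sin(r),0])
for x,z in((.078,.005),(.05,.02),(-.055,.076),(-.134,.118)): print(np.round(proj(a,R+c*x+[0,0,z])), end=' ')
for v0 in range(v.min(),v.max()+1,6):
    q=u[v==v0]; print(v0,q.min(),q.max(),end='; ') if len(q) else 0
# pot rim + lid bbox in side: predicted
t=np.linspace(0,6.283,73)
def bb(d,c,r): 
    q=np.array([proj(d,[c[0]+r*np.cos(s),c[1]+r*np.sin(s),c[2]]) for s in t]);return np.round(np.r_[q.min(0),q.max(0)],1)
p=s['tool_pos'];print('\nlid pred',bb(b,[p[0],p[1],p[2]-.038],.062),'pot',bb(b,[.5415,.0253,.109],.059))
g=cv2.cvtColor(b['img'],cv2.COLOR_RGB2HSV)
uu=bb(b,[p[0],p[1],p[2]-.038],.062);vc=int(uu[1]+uu[3])//2
L=b['img'].astype(int)
print(vc,[tuple(L[vc,x]) for x in range(int(uu[0])-5,int(uu[0])+6)]);print([tuple(L[vc,x]) for x in range(int(uu[2])-5,int(uu[2])+6)])
x=int(uu[0]+uu[2])//2;print([tuple(L[y,x]) for y in range(int(uu[3])-6,int(uu[3])+8)])
E
```

```text
[0.51702508 0.26061494 0.22271064] [-0.216467    0.50661729 -3.13577   ] 0.3652364679604988
spoon px 494 300 366 150 269
[335. 185.] [338. 194.] [353. 232.] [365. 265.] 150 306 320; 156 304 304; 162 311 311; 186 334 338; 192 332 345; 198 333 347; 204 340 345; 210 344 346; 216 345 348; 222 348 351; 228 350 353; 234 352 355; 240 354 358; 246 310 360; 252 358 362; 258 361 364; 264 363 366; 
lid pred [250.2 220.8 305.3 270.7] pot [254.  159.2 298.4 195.9]
245 [(np.int64(231), np.int64(225), np.int64(206)), (np.int64(229), np.int64(222), np.int64(203)), (np.int64(226), np.int64(218), np.int64(193)), (np.int64(224), np.int64(215), np.int64(191)), (np.int64(226), np.int64(216), np.int64(194)), (np.int64(224), np.int64(216), np.int64(200)), (np.int64(215), np.int64(207), np.int64(202)), (np.int64(205), np.int64(201), np.int64(205)), (np.int64(203), np.int64(203), np.int64(210)), (np.int64(206), np.int64(202), np.int64(211)), (np.int64(202), np.int64(199), np.int64(205))]
[(np.int64(216), np.int64(213), np.int64(221)), (np.int64(222), np.int64(221), np.int64(225)), (np.int64(221), np.int64(22
[... 354 characters left out ...]
nt64(235), np.int64(228), np.int64(206))]
[(np.int64(142), np.int64(135), np.int64(139)), (np.int64(143), np.int64(139), np.int64(140)), (np.int64(142), np.int64(136), np.int64(138)), (np.int64(144), np.int64(139), np.int64(141)), (np.int64(146), np.int64(140), np.int64(143)), (np.int64(175), np.int64(167), np.int64(160)), (np.int64(222), np.int64(211), np.int64(192)), (np.int64(242), np.int64(234), np.int64(220)), (np.int64(243), np.int64(237), np.int64(222)), (np.int64(244), np.int64(238), np.int64(222)), (np.int64(245), np.int64(237), np.int64(222)), (np.int64(243), np.int64(236), np.int64(221)), (np.int64(242), np.int64(235), np.int64(219)), (np.int64(243), np.int64(236), np.int64(220))]
```

The spoon pixels fall exactly where a correctly laid spoon would project, and the lid hangs level and centred on the tool. Carrying it over the pot.

Call:
carry_out([
  {"tx": 0.14, "ty": -1.3, "tz": 0, "yaw": 0, "claw": -1},
  {"tx": 0.26, "ty": -2.5, "tz": 0, "yaw": 0, "claw": -1},
  {"tx": 0.3, "ty": -3, "tz": 0, "yaw": 0, "claw": -1},
  {"tx": 0.3, "ty": -3, "tz": 0, "yaw": 0, "claw": -1},
  {"tx": 0.3, "ty": -3, "tz": 0, "yaw": 0, "claw": -1},
  {"tx": 0.3, "ty": -3, "tz": 0, "yaw": 0, "claw": -1},
  {"tx": 0.3, "ty": -3, "tz": 0, "yaw": 0, "claw": -1},
  {"tx": 0.3, "ty": -2.5, "tz": 0, "yaw": 0, "claw": -1},
  {"tx": 0.2, "ty": -1.6, "tz": 0, "yaw": 0, "claw": -1},
  {"tx": 0.04, "ty": -0.66, "tz": 0, "yaw": 0, "claw": -1},
  {"tx": 0, "ty": 0, "tz": -2, "yaw": 0, "claw": -1},
  {"tx": 0, "ty": 0, "tz": -2, "yaw": 0, "claw": -1},
  {"tx": 0, "ty": 0, "tz": -1.5, "yaw": 0, "claw": -1},
  {"tx": 0, "ty": 0, "tz": -0.8, "yaw": 0, "claw": -1},
  {"tx": 0, "ty": 0, "tz": 0, "yaw": 0, "claw": -1},
  {"tx": 0, "ty": 0, "tz": 0, "yaw": 0, "claw": -1},
])

```text
time_s: 17.9
tool_pos: [0.5426, 0.0257, 0.1612]
tool_rot: [-0.272, 3.129, -0.0]
ft_force: [0.8, -0.4, -2.8]
width: 0.366
gripper_force: 40.0
```

```bash
python3 - <<'E'
from h import *
s=telemetry.get_state();p=s['tool_pos'];print(p,s['ft_force'])
b=snap('side','side7');L=cv2.cvtColor(b['img'],cv2.COLOR_RGB2GRAY).astype(int)
t=np.linspace(0,6.283,73)
def bb(d,c,r): 
    q=np.array([proj(d,[c[0]+r*np.cos(s),c[1]+r*np.sin(s),c[2]]) for s in t]);return np.round(np.r_[q.min(0),q.max(0)],1)
u=bb(b,[p[0],p[1],p[2]-.038],.062);print(u,bb(b,[.5415,.0253,.109],.059));v=int(u[1]+u[3])//2
print(v,L[v,int(u[0])-5:int(u[0])+6],L[v,int(u[2])-5:int(u[2])+6]);x=int(u[0]+u[2])//2;print(L[int(u[3])-6:int(u[3])+8,x])
E
```

```text
[0.54263335 0.02565547 0.1611624 ] [ 0.78328687 -0.42164561 -2.81319976]
[252.3 155.2 299.4 194. ] [254.  159.2 298.4 195.9]
174 [223 221 223 222 220 211 199 202 200 203 201] [180 211 214 210 205 201 211 221 224 226 223]
[134 136 133 134 134 131 125 129 125 120 116 115 111 113]
```

Call:
carry_out([
  {"tx": -0.04, "ty": -0.03, "tz": -0.3, "yaw": 0, "claw": -1},
  {"tx": 0, "ty": 0, "tz": -0.3, "yaw": 0, "claw": -1},
  {"tx": 0, "ty": 0, "tz": -0.2, "yaw": 0, "claw": -1},
  {"tx": 0, "ty": 0, "tz": -0.2, "yaw": 0, "claw": -1},
  {"tx": 0, "ty": 0, "tz": -0.1, "yaw": 0, "claw": -1},
  {"tx": 0, "ty": 0, "tz": 0, "yaw": 0, "claw": -1},
  {"tx": 0, "ty": 0, "tz": 0, "yaw": 0, "claw": -1},
], newtons=25)

```text
time_s: 18.65
tool_pos: [0.542, 0.025, 0.1498]
tool_rot: [0.271, -3.13, 0.0]
ft_force: [0.6, -0.3, -2.0]
width: 0.37
gripper_force: 25.0
```

The spigot has entered without contact force. Continuing down to the seat.

Call:
carry_out([
  {"tx": 0, "ty": 0, "tz": -0.1, "yaw": 0, "claw": -1},
  {"tx": 0, "ty": 0, "tz": -0.1, "yaw": 0, "claw": -1},
  {"tx": 0, "ty": 0, "tz": -0.05, "yaw": 0, "claw": -1},
  {"tx": 0, "ty": 0, "tz": 0, "yaw": 0, "claw": -1},
  {"tx": 0, "ty": 0, "tz": 0, "yaw": 0, "claw": -1},
])

```text
time_s: 19.15
tool_pos: [0.5419, 0.0251, 0.1473]
tool_rot: [0.271, -3.13, 0.0]
ft_force: [0.4, 0.2, -2.5]
width: 0.364
gripper_force: 25.0
```

Call:
carry_out([
  {"tx": 0, "ty": 0, "tz": -0.05, "yaw": 0, "claw": -1},
  {"tx": 0, "ty": 0, "tz": -0.05, "yaw": 0, "claw": -1},
  {"tx": 0, "ty": 0, "tz": 0, "yaw": 0, "claw": -1},
  {"tx": 0, "ty": 0, "tz": 0, "yaw": 0, "claw": -1},
])

```text
time_s: 19.55
tool_pos: [0.5421, 0.0251, 0.1468]
tool_rot: [-0.271, 3.129, -0.0]
ft_force: [-1.6, -0.1, 4.9]
width: 0.367
gripper_force: 25.0
```

Contact at TCP z 0.1468 against an expected seat of 0.1469. Releasing.

Call:
carry_out([
  {"tx": 0, "ty": 0, "tz": 0, "yaw": 0, "claw": -1},
  {"tx": 0, "ty": 0, "tz": 0, "yaw": 0, "claw": -1},
  {"tx": 0, "ty": 0, "tz": 0, "yaw": 0, "claw": -0.2},
  {"tx": 0, "ty": 0, "tz": 0, "yaw": 0, "claw": -0.1},
  {"tx": 0, "ty": 0, "tz": 0, "yaw": 0, "claw": 0.1},
  {"tx": 0, "ty": 0, "tz": 0, "yaw": 0, "claw": 0.3},
  {"tx": 0, "ty": 0, "tz": 0, "yaw": 0, "claw": 0.4},
  {"tx": 0, "ty": 0, "tz": 0, "yaw": 0, "claw": 0.4},
  {"tx": 0, "ty": 0, "tz": 0.5, "yaw": 0, "claw": 0.4},
  {"tx": 0, "ty": 0, "tz": 1, "yaw": 0, "claw": 0.4},
  {"tx": 0, "ty": 0, "tz": 3, "yaw": 0, "claw": 0.4},
  {"tx": 0, "ty": 0, "tz": 4, "yaw": 0, "claw": 0.4},
  {"tx": 0, "ty": 0, "tz": 4, "yaw": 0, "claw": 0.4},
  {"tx": 0, "ty": 2, "tz": 0, "yaw": 0, "claw": 0.4},
  {"tx": 0, "ty": 4, "tz": 0, "yaw": 0, "claw": 0.4},
  {"tx": 0, "ty": 4, "tz": 0, "yaw": 0, "claw": 0.4},
  {"tx": 0, "ty": 4, "tz": 0, "yaw": 0, "claw": 0.4},
  {"tx": 0, "ty": 4, "tz": 0, "yaw": 0, "claw": 0.4},
  {"tx": 0, "ty": 4, "tz": 0, "yaw": 0, "claw": 0.4},
  {"tx": 0, "ty": 4, "tz": 0, "yaw": 0, "claw": 0.4},
], newtons=3)

```text
time_s: 21.55
tool_pos: [0.5418, 0.2867, 0.2725]
tool_rot: [-0.271, 3.129, 0.0]
ft_force: [0.8, 0.6, 0.5]
width: 0.699
gripper_force: 0.0
```

```bash
python3 - <<'E'
from h import *
from scipy.optimize import least_squares as LS
s=telemetry.get_state();print(s['tool_pos'],s['width'])
a=snap('top','top8');b=snap('side','side8');o=load('top0')
t=np.linspace(0,6.283,181)
def ring(d,c,r): return np.array([proj(d,[c[0]+r*np.cos(s),c[1]+r*np.sin(s),c[2]]) for s in t])
# lid radial edge strength: brightness just inside minus outside, search centre/height by knob darkness + edge gradient
for n,d in(('top',a),('side',b)):
    G=cv2.GaussianBlur(cv2.cvtColor(d['img'],cv2.COLOR_RGB2GRAY),(0,0),1).astype(np.float32)
    S=lambda q:cv2.remap(G,q[:,0].astype(np.float32),q[:,1].astype(np.float32),cv2.INTER_LINEAR).ravel()
    best=[]
    for x in np.arange(.532,.553,.001):
        for y in np.arange(.015,.036,.001):
            best.append((np.mean(np.abs(S(ring(d,[x,y,.110],.0605))-S(ring(d,[x,y,.110],.0635)))),
                         S(ring(d,[x,y,.146],.020)).mean()-S(ring(d,[x,y,.146],.014)).mean(),x,y))
    print(n,'rim',max(best,key=lambda q:q[0]),'knob',max(best,key=lambda q:q[1]))
# changes elsewhere in top
for nm,d,e in(('top',a,o),('side',b,load('side0'))):
    D=cv2.absdiff(d['img'],e['img']).max(2);m=(cv2.medianBlur(D,5)>45).astype(np.uint8)
    k,_,st,ce=cv2.connectedComponentsWithStats(m)
    print(nm,[(st[i].tolist()) for i in range(1,k) if st[i][4]>25])
E
```

```text
[0.54181298 0.28673132 0.27246308] 0.6987600660227357
top rim (np.float32(28.262491), np.float32(89.40253), np.float64(0.543), np.float64(0.02500000000000001)) knob (np.float32(22.766958), np.float32(103.75516), np.float64(0.541), np.float64(0.02600000000000001))
side rim (np.float32(3.8074932), np.float32(0.6789818), np.float64(0.541), np.float64(0.023000000000000007)) knob (np.float32(2.395292), np.float32(6.489044), np.float64(0.532), np.float64(0.03500000000000002))
top [[33, 56, 24, 7, 122], [0, 66, 164, 318, 27799], [238, 177, 47, 50, 1495], [325, 186, 42, 80, 746], [145, 194, 49, 47, 1455], [327, 214, 5, 14, 50], [223, 233, 13, 22, 121], [266, 233, 8, 17, 91], [320, 240, 9, 27, 146], [0, 327, 4, 13, 46], [0, 361, 9, 19, 113]]
side [[228, 0, 284, 290, 29404], [500, 99, 12, 8, 69], [465, 116, 7, 11, 33], [473, 123, 9, 10, 61], [456, 134, 19, 26, 300], [296, 220, 21, 13, 106], [433, 236, 17, 22, 212], [441, 244, 71, 140, 4758], [255, 283, 45, 19, 370], [441, 370, 5, 14, 53]]
```

```bash
python3 -c "
from plant import workorder
print(workorder.finish_job())"
```

```text
the job is handed in; nothing more can be done
None
```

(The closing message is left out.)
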